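# Slide the pill box away between the two jars

### The arm

A 6-joint arm with a two-finger parallel gripper is mounted at the origin on the work surface. World frame = base frame: x ahead of the robot, y to its left, z up, the work surface at z = 0. Lengths are in m, angles in rad, forces in N, time in s.
With the tool pointing down it reaches from about 0.35 to 0.85 m from the base axis. Payload 8.1 kg.
Tool frame: the origin (TCP) lies at the centre of the arm's flange, where the gripper is bolted on; the fingertips stand 186 mm ahead of it and the grasp point (between the pads) lies 167 mm ahead of it; z points along the fingers, y is the line along which they close (so a half turn about z gives the same grasp; the last joint's range is limited). The gripper opens to 93 mm and grips with 3 to 60 N. Pads are 15 mm wide; open, the fingers measure 128 mm over their backs; the gripper's body (75 mm by 188 mm) begins 65 mm behind the grasp point.
Start: joints at [1.177, 0.13, 1.488, -0, 1.523, -0.085], TCP at [0.182, 0.572, 0.405] pointing down, gripper open.
Joint ranges: [-2.96, 2.96], [-0.89, 2.26], [0.02, 2.5], [-1.34, 4.48], [0, 2.73], [-2.66, 2.66]. Speed limits (rad/s): [2.39, 2.39, 2.79, 3.14, 3.14, 3.14].

### API

Orientations are given as a rotation vector (axis times angle).
In Python, from plant import read_state, read_camera, camera_params, robot gives the robot as it stands.
- The arm moves only by the tool carry_out, never from a script. Its argument "targets" is a list of rows, each an object of numbers: "hand": the opening in per cent of the stroke, from 0 (shut) to 100 (fully open); "x", "y", "z": the shift along the tool's x, y, z in m; "ax", "ay", "az": the turn, a rotation vector about the tool's x, y, z in rad. In form: [{"hand": .., "x": .., "y": .., "z": .., "ax": .., "ay": .., "az": ..}, ...]. A call has 1 to 8 rows; each row is the pose to reach, as a shift and turn from the pose commanded when the call began, along the tool's axes at that moment; what a row does not reach only later rows make up. A row lasts 1/8 s, in which the tool goes at most 62.5 mm and 10.7 degrees, less where a joint would pass 70% of its speed; a pose out of reach is approached as far as the arm can. A call with a gripper value outside its range is refused whole. The fingers move at their own pace and stop on an object; "newtons" is the grip in N (left out, the last holds). Time passes only in rows, so rows that repeat a pose let the fingers close. It gives the time, the measured TCP pose, the force, the opening and the grip force at its end, in the units of the state.
- read_state(): the state, without advancing time (a new reading comes with each control period).
- read_camera(name): name is "scene" or "top" or "wrist"; returns (picture, depth): 480x640x3 uint8, blue, green, red; 480x640 float32, m along the optical axis (not along the pixel's ray), 0 where there is no reading.
- camera_params(name): a dict with "fx", "fy", "cx", "cy" (pixels), "position" and "rotation" of the camera in the world. Camera axes: x right, y up, looking along -z (the intrinsics and any distortion apply to the point x, -y, -z); pixel columns grow to the right and rows downward; lengths in m; the calibration is good to about 2 mm. A picture is of the moment at which its call begins: read the wrist's pose just before it. camera_params takes no time and is no camera call; for the wrist camera it gives the pose at the moment of the call.
- robot.close_job(): hands the job in; it is judged then, once.
The state is a dict: "t": time; "q": joint angles; "dq": joint speeds; "joint_torque": joint torques, N m; "tool_pos": TCP position; "orientation": TCP orientation; "force": force on the tool from outside, world axes, zero at the start; "wrist_torque": the same for the moment, N m; "opening": finger opening in m; "gripper_force": force on a finger pad.
Only numpy, scipy, OpenCV 4.12 (cv2) and the standard library are available. Lean on these libraries where they do the work, as an engineer would, in place of code of your own. Each camera call takes 0.05 s, during which the arm holds its last target. There are 200 camera calls.

### The job

Put the pill box away in its sheltered place behind the two white jars: with the fingertips, push its tray fully shut and slide the box through the narrow gap between the jars until the whole box is just clear behind them, lying flat and roughly in line with the gap. Push only: do not lift or tip the box, do not knock the jars hard, and leave the thermometer, funnel and teaspoon where they are.

Things in the scene. Friction and masses are not known exactly. Their poses are not given: they have to be found in the camera images.
- pill_box: Loose grey plastic pill box (150 to 250 g with its tray): a sleeve 84 long (x) x 60 wide (y) x 26 mm tall, with small rounded corners at its far (+x) end. Origin: centre of the sleeve's underside. Its +x end is closed and goes first into the gap; its -x end is the open mouth with the pull-out tray, on the side nearer the robot. It starts in front of the jars, off the gap's line and turned a little.
- tray (a joint): How far the pill box's tray is pulled out, in m: 0 is fully shut, it starts 0.010 to 0.020 out. Pushing its face plate shuts it; it stays where it is left and slides far more easily than the whole box does, so a push on the face plate first shuts the tray and then moves the box.
- tray_front (a point): Middle of the outer face of the tray's grey face plate (58 wide x 24 mm tall, with a dark round dimple), 13 mm above the box's underside. With the tray shut it lies 46 mm behind the box's origin, along the box's -x; it is then the hindmost part of the box.
- jar_a: White ceramic jar with a clip-on lid (steel wire clip, orange seal), left of the gap as the robot sees it: 70 mm across, 57 mm tall, round and upright, full and so heavy that it does not budge. Origin: centre of its underside. Its x axis points straight through the gap, away from the robot; its y axis points along the line of the two jars, away from jar_b. The wire clip sticks out 7 mm at the jar's front (-x).
- jar_b: The matching jar, right of the gap, same size and axes, as immovable. The jars' centres are 136 to 139 mm apart, which leaves a gap of 66 to 69 mm at its narrowest, on the line joining their centres, for the 60 mm wide box.
- thermometer: Loose thermometer in a metal tube, 155 mm long, 14 mm thick, lying on its clip to the left of jar_a. Origin: near its middle, on the surface. Bystander.
- funnel: Loose green plastic funnel standing upside down, 86 mm across the mouth, 92 mm tall, right of jar_b. Origin: centre of its mouth on the surface. Bystander.
- teaspoon: Loose steel teaspoon, 140 mm long, lying in front of the funnel, to the right of the pill box. Origin: near its middle, on the surface. Bystander.
Mind the look-alikes: they are no part of the job. There is more than one size of the pill_box; the one meant has the size given above. What is shaped like the jar_a but yellow is not meant.

How it is judged:
On the way, in this order (a step that is already met when the one before it is completed fails the run):
1. the tray is pushed shut (value of joint tray below 0.003 m), for 0.1 s.
2. the shut box is in the gap, its middle between the jars (x of pill_box in the frame of jar_a between -0.03 and 0.03 m and y of pill_box in the frame of jar_a between -0.08075 and -0.05675 m and value of joint tray below 0.003 m), for 0.1 s.
At the end, for the whole second after the job is handed in: The pill box rests flat behind the jars, tray shut to within 3 mm: its rear face is 30 to 90 mm past the line joining the jars' centres (the jars' backs are at 35 mm), its middle within 20 mm of the gap's centre line, and it is turned no more than 15 degrees from that line (x of tray_front in the frame of jar_a between 0.03 and 0.09 m and y of pill_box in the frame of jar_a between -0.08875 and -0.04875 m and angle between the x axis of pill_box and the x axis of jar_a, either way round below 0.26 rad and value of joint tray below 0.003 m and height (world z) of pill_box below 0.004 m and angle between pill_box's own z axis and vertical below 0.06 rad and linear speed of pill_box below 0.01 m/s); the robot touches nothing.
It fails at once if the pill box is lifted or tipped (height (world z) of pill_box above 0.01 m or angle between pill_box's own z axis and vertical above 0.2 rad).
It fails at once if a jar is knocked hard (over 15 N) by the robot or by the box (contact force between any of the arm, the fingers, pill_box and jar_a above 15 N or contact force between any of the arm, the fingers, pill_box and jar_b above 15 N).
It fails at once if the thermometer, funnel or teaspoon is moved more than 15 mm (distance of any of thermometer, funnel, teaspoon from where it was at the start of the episode above 0.015 m).
It also fails if it takes over 61 s, if anything falls off the work surface, if the arm or the gripper's body presses on something with over 40 N, if the wrist force passes 120 N, or if a joint passes its speed limit or range.

## Working session

There is one attempt and no reset: what is moved stays moved. The work goes in short steps, Python scripts to look and compute and a tool call to move; the robot and the scene stay as the last step left them, time stands still between calls to the robot, and variables do not carry over. Pictures are saved under pics/ and viewed, at most 10 in all, crops included, and the job is handed in when it is done.

Besides the shell and the picture viewer there is one more tool, called after "Request:" as name([rows], argument=value, ...), one row to a line, values as JSON. carry_out: Moves the arm, as the interface text tells. Its arguments: {"type":"object","properties":{"targets":{"type":"array","items":{"type":"object","properties":{"hand":{"type":"number"},"x":{"type":"number"},"y":{"type":"number"},"z":{"type":"number"},"ax":{"type":"number"},"ay":{"type":"number"},"az":{"type":"number"}}}},"newtons":{"type":"number"}},"required":["targets"]}

```bash
mkdir -p pics; ls; python3 - <<'E'
from plant import *
import cv2
s=read_state();print(s['t'],s['tool_pos'],s['orientation'],s['opening'])
for n in("top","scene"):
    p,d=read_camera(n);cv2.imwrite(f'pics/{n}0.png',p);import numpy as np;np.save(f'{n}0.npy',d);c=camera_params(n);print(n,c)
E
```

```text
pics
0.0 [0.18221057 0.57142116 0.40368254] [-4.82974266e-01 -3.10376645e+00  2.85551026e-03] 0.09325456333260682
top {'fx': 442.28406330059374, 'fy': 442.28406330059374, 'cx': 318.7813487300528, 'cy': 248.53814317064376, 'position': array([0.52513977, 0.01181879, 0.76669283]), 'rotation': array([ 0.12142105, -0.07389711, -1.56275589])}
scene {'fx': 512.5346797437539, 'fy': 512.5346797437539, 'cx': 318.8561735736342, 'cy': 240.96170591580972, 'position': array([ 1.04363889, -0.07236821,  0.7805199 ]), 'rotation': array([0.43766664, 0.35651763, 1.29459546])}
```

View pics/top0.png

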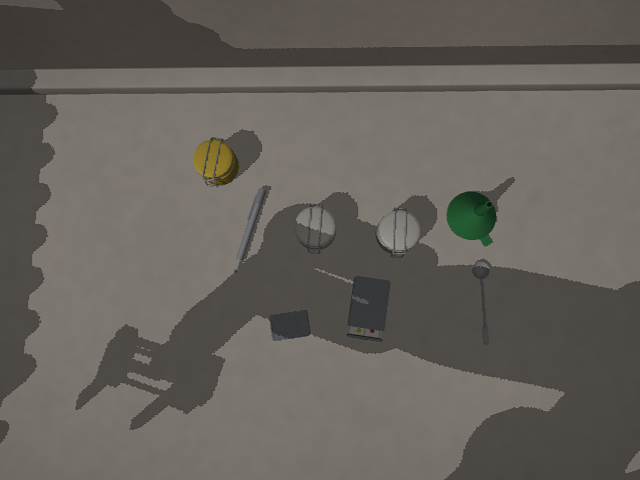

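View pics/scene0.png

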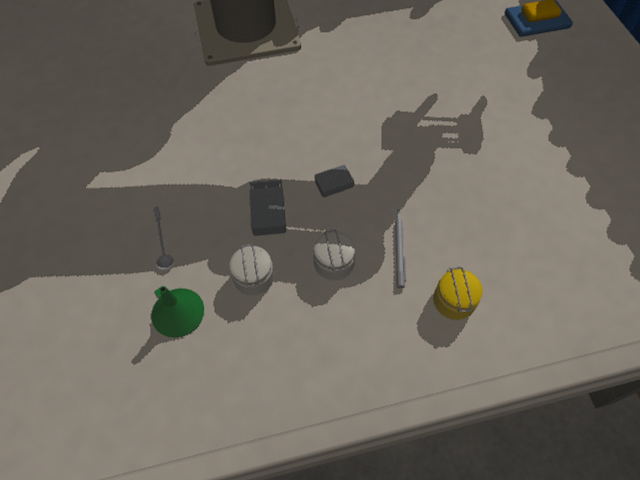

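The top view shows the target box around (369,303), with its tray face near (365,337). jar_a is at (315,228), jar_b at (399,232), and the small decoy box at (290,325). Next I measure positions from depth.

```bash
cat > h.py <<'E'
import numpy as np,cv2
from scipy.spatial.transform import Rotation as R
from plant import *
def cloud(n,d,c):
    v,u=np.mgrid[:480,:640]
    P=np.stack([(u-c['cx'])/c['fx']*d,-(v-c['cy'])/c['fy']*d,-d],-1)
    W=P@R.from_rotvec(c['rotation']).as_matrix().T+c['position']
    W[d==0]=np.nan
    return W
def circ(xy):
    (c,r)=cv2.minEnclosingCircle(xy.astype(np.float32));return np.array(c),r
def roi(W,u0,u1,v0,v1,z0,z1):
    Q=W[v0:v1,u0:u1].reshape(-1,3);return Q[(Q[:,2]>z0)&(Q[:,2]<z1)]
def boxrect(Q):
    c,s,a=cv2.minAreaRect(Q[:,:2].astype(np.float32));return np.round(c,4),np.round(s,4),a
E
python3 - <<'E'
from h import *
d=np.load('top0.npy');c=camera_params('top');W=cloud('top',d,c)
print('table',np.nanmedian(W[400:470,300:400,2]),np.nanmedian(W[120:180,300:400,2]))
for nm,r in dict(a=(285,345,195,262),b=(370,430,195,262)).items():
    Q=roi(W,*r,.045,.056);print(nm,len(Q),np.median(Q,0),circ(Q[:,:2]),np.ptp(Q[:,:2],axis=0))
    Q=roi(W,*r,.015,.08);print(np.nanmax(Q[:,2]),Q.min(0),Q.max(0))
Q=roi(W,340,400,265,348,.021,.031);print('box',len(Q),np.median(Q,0),boxrect(Q))
Q=roi(W,340,400,265,348,.012,.031);print('box+tray',len(Q),boxrect(Q))
# face plate
for v in range(326,344,1):print(v,np.round(W[v,[352,360,366,376],0],3),np.round(W[v,[352,360,366,376],2],3))
Q=roi(W,262,318,305,345,.006,.04);print('decoy',boxrect(Q),Q[:,2].max())
E
```

```text
table -0.0002001234775383387 0.000321438452519085
a 1063 [0.65138138 0.04080723 0.05416411] (array([0.65218639, 0.04214184]), 0.0391065813601017) [0.07594263 0.06427208]
0.05984979849204819 [0.610653   0.00730915 0.01529361] [0.69001528 0.07438956 0.0598498 ]
b 1079 [ 0.64543425 -0.09600125  0.05410336] (array([ 0.64564538, -0.09664662]), 0.0390276163816452) [0.0755843  0.06557663]
0.06021046396146135 [ 0.60438697 -0.12954449  0.01516823] [ 0.68351268 -0.06190312  0.06021046]
box 1941 [ 0.52539001 -0.04796846  0.02608092] (array([ 0.5188, -0.0478]), array([0.0601, 0.1022]), 82.25550842285156)
box+tray 1992 (array([ 0.5188, -0.0479]), array([0.0602, 0.1022]), 81.89946746826172)
326 [0.489 0.489 0.489 0.49 ] [0.026 0.027 0.024 0.025]
327 [0.487 0.488 0.488 0.488] [0.004 0.028 0.026 0.027]
328 [0.485 0.485 0.486 0.486] [0.005 0.007 0.025 0.025]
329 [0.483 0.484 0.483 0.485] [0.005 0.008 0.004 0.027]
330 [0.482 0.482 0.482 0.482] [0.005 0.007 0.006 0.006]
331 [0.48 0.48 0.48 0.48] [0.004 0.006 0.005 0.006]
332 [0.478 0.478 0.478 0.479] [0.005 0.004 0.005 0.007]
333 [0.477 0.477 0.477 0.477] [0.005 0.005 0.005 0.003]
334 [0.475 0.475 0.475 0.475] [0.013 0.003 0.005 0.005]
335 [0.475 0.473 0.473 0.474] [0.024 0.006 0.005 0.005]
336 [0.473 0.473 0.472 0.472] [0.026 0.024 0.008 0.007]
337 [0.47  0.472 0.472 0.47 ] [-0.001  0.027  0.025 -0.001]
338 [0.468 0.47  0.47  0.47 ] [-0.001  0.025  0.025  0.02 ]
339 [0.466 0.466 0.468 0.468] [-0.001 -0.001  0.026  0.023]
340 [0.465 0.465 0.465 0.467] [ 0.002 -0.001  0.002  0.025]
341 [0.463 0.463 0.463 0.463] [ 0.002  0.001  0.003 -0.002]
342 [0.461 0.461 0.461 0.462] [-0.001 -0.    -0.002 -0.001]
343 [0.459 0.459 0.46  0.46 ] [-0.001 -0.003 -0.001  0.001]
decoy (array([0.4894, 0.0842]), array([0.0431, 0.0639]), 8.976639747619629) 0.02314611527164434
```

```bash
cat >> h.py <<'E'
M=np.array([.6508,-.0275]);GY=-2.73   # gap middle, gap yaw (deg)
def move(tip,yaw):
    """tool-frame shift/turn to put fingertip middle at tip with tool x at yaw(deg), pointing down"""
    s=read_state();R0=R.from_rotvec(s['orientation'])
    c,n=np.cos(np.radians(yaw)),np.sin(np.radians(yaw))
    R1=R.from_matrix(np.array([[c,n,0],[n,-c,0],[0,0,-1]]))
    p=np.array(tip)+[0,0,.186]
    print('shift',np.round(R0.inv().apply(p-s['tool_pos']),4),'turn',np.round((R0.inv()*R1).as_rotvec(),4))
def tip():
    s=read_state();r=R.from_rotvec(s['orientation']);x=r.apply([1,0,0]);t=s['tool_pos']+r.apply([0,0,.186])
    print('t',round(s['t'],2),'tip',np.round(t,4),'yaw',round(np.degrees(np.arctan2(x[1],x[0])),2),'z',np.round(r.apply([0,0,1]),3),'F',np.round(s['force'],1),'open',round(s['opening'],4),'q',np.round(s['q'],2))
E
python3 - <<'E'
from h import *
tip()
u=np.array([np.cos(np.radians(-7.75)),np.sin(np.radians(-7.75))])
f=np.array([.4682,-.0409]);print(f-.035*u)
move([*(f-.035*u),.12],172.25)
E
```

```text
t 0.1 tip [0.1821 0.5712 0.2178] yaw 162.31 z [-0.001 -0.001 -1.   ] F [-0.  -1.5  0.1] open 0.0935 q [ 1.18  0.13  1.49  0.    1.52 -0.09]
[ 0.43351969 -0.03618022]
shift [-0.4241 -0.5024  0.0985] turn [-0.0015 -0.0003 -0.1735]
```

Request:
carry_out([
  {"hand": 20,"x": -0.424,"y": -0.502,"z": 0.05,"az": -0.173},
  {"hand": 20,"x": -0.424,"y": -0.502,"z": 0.05,"az": -0.173},
  {"hand": 20,"x": -0.424,"y": -0.502,"z": 0.05,"az": -0.173},
  {"hand": 20,"x": -0.424,"y": -0.502,"z": 0.05,"az": -0.173},
  {"hand": 20,"x": -0.424,"y": -0.502,"z": 0.05,"az": -0.173},
  {"hand": 20,"x": -0.424,"y": -0.502,"z": 0.05,"az": -0.173},
  {"hand": 20,"x": -0.424,"y": -0.502,"z": 0.05,"az": -0.173},
  {"hand": 20,"x": -0.424,"y": -0.502,"z": 0.05,"az": -0.173},
])

```text
schema error: expected keys hand, x, y, z, ax, ay, az
```

```bash
python3 - <<'E'
from h import *
tip();move([.4335,-.0362,.10],172.25)
E
```

```text
t 0.1 tip [0.1821 0.5712 0.2178] yaw 162.31 z [-0.001 -0.001 -1.   ] F [-0.  -1.5  0.1] open 0.0935 q [ 1.18  0.13  1.49  0.    1.52 -0.09]
shift [-0.4241 -0.5024  0.1185] turn [-0.0015 -0.0003 -0.1735]
```

Request:
carry_out([
  {"hand": 20,"x": -0.424,"y": -0.502,"z": 0.05,"ax": 0,"ay": 0,"az": -0.173},
  {"hand": 20,"x": -0.424,"y": -0.502,"z": 0.05,"ax": 0,"ay": 0,"az": -0.173},
  {"hand": 20,"x": -0.424,"y": -0.502,"z": 0.05,"ax": 0,"ay": 0,"az": -0.173},
  {"hand": 20,"x": -0.424,"y": -0.502,"z": 0.05,"ax": 0,"ay": 0,"az": -0.173},
  {"hand": 20,"x": -0.424,"y": -0.502,"z": 0.05,"ax": 0,"ay": 0,"az": -0.173},
  {"hand": 20,"x": -0.424,"y": -0.502,"z": 0.05,"ax": 0,"ay": 0,"az": -0.173},
  {"hand": 20,"x": -0.424,"y": -0.502,"z": 0.05,"ax": 0,"ay": 0,"az": -0.173},
  {"hand": 20,"x": -0.424,"y": -0.502,"z": 0.05,"ax": 0,"ay": 0,"az": -0.173},
])

```text
t: 1.1
tool_pos: [0.3732, 0.1091, 0.3666]
orientation: [0.213, 3.134, 0.0]
force: [0.9, 0.3, -0.5]
opening: 0.0199
gripper_force: 0.0
```

```bash
python3 - <<'E'
from h import *
tip();move([.4335,-.0362,.06],172.25)
E
```

```text
t 1.1 tip [0.3733 0.1091 0.1806] yaw 172.23 z [ 0.001  0.    -1.   ] F [ 0.9  0.3 -0.5] open 0.0199 q [ 0.15 -0.46  2.08  0.    1.52 -1.28]
shift [-0.0793 -0.1358  0.1206] turn [ 0.0003  0.0006 -0.0003]
```

Request:
carry_out([
  {"hand": 20,"x": -0.079,"y": -0.136,"z": 0.06,"ax": 0,"ay": 0,"az": 0},
  {"hand": 20,"x": -0.079,"y": -0.136,"z": 0.09,"ax": 0,"ay": 0,"az": 0},
  {"hand": 20,"x": -0.079,"y": -0.136,"z": 0.12,"ax": 0,"ay": 0,"az": 0},
  {"hand": 20,"x": -0.079,"y": -0.136,"z": 0.12,"ax": 0,"ay": 0,"az": 0},
  {"hand": 20,"x": -0.079,"y": -0.136,"z": 0.12,"ax": 0,"ay": 0,"az": 0},
])

```text
t: 1.72
tool_pos: [0.4325, -0.0344, 0.2461]
orientation: [-0.215, -3.132, -0.001]
force: [-0.1, -0.3, 0.6]
opening: 0.0187
gripper_force: 0.0
```

```bash
python3 - <<'E'
from h import *
tip();move([.4335,-.0362,.008],172.25)
E
```

```text
t 1.73 tip [ 0.432  -0.0343  0.0601] yaw 172.15 z [-0.003  0.001 -1.   ] F [-0.1 -0.3  0.6] open 0.0187 q [-0.2  -0.19  2.1   0.    1.23 -1.63]
shift [-0.0014 -0.0016  0.0521] turn [ 0.0004 -0.0027 -0.0018]
```

Request:
carry_out([
  {"hand": 20,"x": -0.001,"y": -0.0015,"z": 0.03,"ax": 0,"ay": 0,"az": 0},
  {"hand": 20,"x": -0.001,"y": -0.0015,"z": 0.052,"ax": 0,"ay": 0,"az": 0},
  {"hand": 20,"x": -0.001,"y": -0.0015,"z": 0.052,"ax": 0,"ay": 0,"az": 0},
  {"hand": 20,"x": -0.015,"y": -0.0015,"z": 0.052,"ax": 0,"ay": 0,"az": 0},
  {"hand": 20,"x": -0.022,"y": -0.0015,"z": 0.052,"ax": 0,"ay": 0,"az": 0},
  {"hand": 20,"x": -0.028,"y": -0.0015,"z": 0.052,"ax": 0,"ay": 0,"az": 0},
  {"hand": 20,"x": -0.033,"y": -0.0015,"z": 0.052,"ax": 0,"ay": 0,"az": 0},
  {"hand": 20,"x": -0.036,"y": -0.0015,"z": 0.052,"ax": 0,"ay": 0,"az": 0},
])

```text
t: 2.72
tool_pos: [0.4686, -0.0408, 0.1949]
orientation: [-0.213, -3.134, 0.0]
force: [-1.5, -0.2, 0.1]
opening: 0.0186
gripper_force: 0.1
```

```bash
cat >> h.py <<'E'
def look(tag=None):
    p,d=read_camera('top');c=camera_params('top');W=cloud('top',d,c)
    if tag: cv2.imwrite(f'pics/{tag}.png',p)
    return p,W
E
python3 - <<'E'
from h import *
tip();p,W=look('t1')
cv2.imwrite('pics/t1c.png',cv2.resize(p[190:400,260:500],None,fx=2.5,fy=2.5))
E
```

```text
t 2.73 tip [ 0.4686 -0.0408  0.0089] yaw 172.22 z [-0. -0. -1.] F [-1.5 -0.2  0.1] open 0.0186 q [-0.2  -0.    2.03 -0.    1.11 -1.63]
```

View pics/t1c.png

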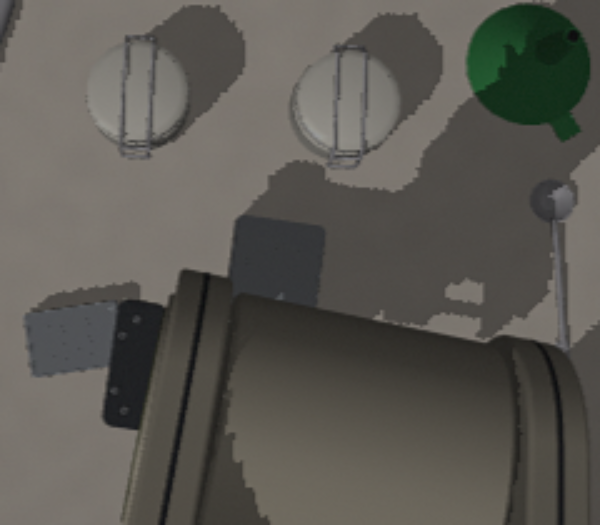

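The arm hides the rear of the box. The box front sits at crop (280,222), and the fingers are at the tray face. I keep pushing to shut the tray.

Request:
carry_out([
  {"hand": 20,"x": -0.003,"y": 0,"z": 0,"ax": 0,"ay": 0,"az": 0},
  {"hand": 20,"x": -0.006,"y": 0,"z": 0,"ax": 0,"ay": 0,"az": 0},
  {"hand": 20,"x": -0.009,"y": 0,"z": 0,"ax": 0,"ay": 0,"az": 0},
  {"hand": 20,"x": -0.012,"y": 0,"z": 0,"ax": 0,"ay": 0,"az": 0},
  {"hand": 20,"x": -0.012,"y": 0,"z": 0,"ax": 0,"ay": 0,"az": 0},
])

```text
t: 3.4
tool_pos: [0.4806, -0.0425, 0.1949]
orientation: [0.213, 3.134, -0.0]
force: [1.2, 0.1, 0.4]
opening: 0.0188
gripper_force: 0.0
```

```bash
python3 - <<'E'
from h import *
tip();p,d=read_camera('scene');W=cloud('s',d,camera_params('scene'))
m=(abs(W[...,0]-.53)<.08)&(abs(W[...,1]+.05)<.06)&(W[...,2]>.021)&(W[...,2]<.031)
Q=W[m];print(len(Q),boxrect(Q))
cv2.imwrite('pics/s1.png',cv2.resize(p[130:330,150:420],None,fx=2.5,fy=2.5))
E
```

```text
t 3.4 tip [ 0.4807 -0.0425  0.0089] yaw 172.22 z [ 0. -0. -1.] F [1.2 0.1 0.4] open 0.0188 q [-0.19  0.03  2.    0.    1.11 -1.63]
1460 (array([ 0.5262, -0.0487]), array([0.06  , 0.1045]), 82.29983520507812)
```

View pics/s1.png

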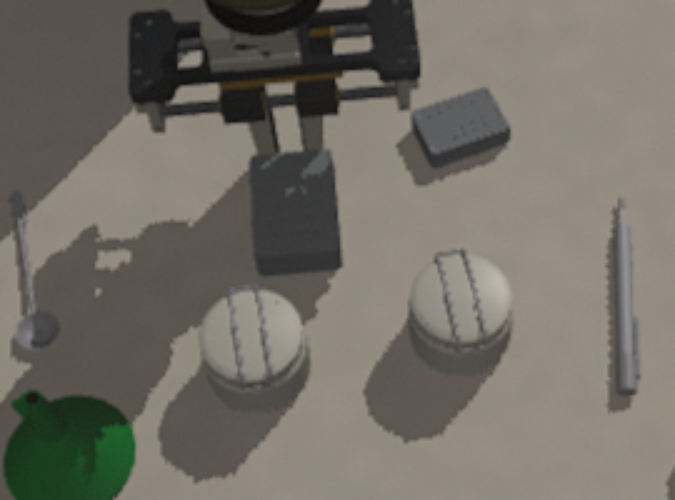

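The scene view shows the tray shut, with the fingers against the rear of the box at (290,155) in the crop. The fit says the box has moved about 8 mm. Next is the side push: retreat, go up and turn.

Request:
carry_out([
  {"hand": 43,"x": 0.02,"y": 0,"z": 0,"ax": 0,"ay": 0,"az": 0},
  {"hand": 43,"x": 0.02,"y": 0,"z": -0.05,"ax": 0,"ay": 0,"az": 0},
  {"hand": 43,"x": 0.02,"y": 0,"z": -0.08,"ax": 0,"ay": 0,"az": 0},
  {"hand": 43,"x": 0.02,"y": 0,"z": -0.08,"ax": 0,"ay": 0,"az": 0},
])

```text
t: 3.95
tool_pos: [0.4618, -0.04, 0.2779]
orientation: [0.213, 3.128, -0.001]
force: [0.5, -0.0, -0.2]
opening: 0.0403
gripper_force: 0.0
```

```bash
cat >> h.py <<'E'
g=np.array([np.cos(np.radians(GY)),np.sin(np.radians(GY))]);nn=np.array([-g[1],g[0]])
def W2(a,l): return M+a*g+l*nn
def G(p): p=np.array(p)-M;return np.round([p@g,p@nn],4)
def box():
    """box top seen by scene camera: front edge & side estimate -> origin and yaw in gap frame"""
    p,d=read_camera('scene');W=cloud('s',d,camera_params('scene'))
    m=(abs(W[...,0]-.60)<.16)&(abs(W[...,1]+.04)<.075)&(W[...,2]>.0225)&(W[...,2]<.0295)
    n,L,st,ce=cv2.connectedComponentsWithStats(m.astype(np.uint8));k=1+np.argmax(st[1:,4])
    Q=W[L==k];c,s,a=boxrect(Q)
    yaw=a if s[0]>s[1] else a-90
    if yaw>45:yaw-=90
    u=np.array([np.cos(np.radians(yaw)),np.sin(np.radians(yaw))])
    f=c+max(s)/2*u
    print('rect',s,'yaw rel',round(yaw-GY,2),'front',G(f),'origin(from front)',G(f-.042*u),'mid',G(c),len(Q))
    return p,W
E
python3 - <<'E'
from h import *
tip();box();move([*W2(-.1134,-.092),.06],87.27)
E
```

```text
t 3.95 tip [ 0.463  -0.0402  0.0919] yaw 172.22 z [ 0.006 -0.001 -1.   ] F [ 0.5 -0.  -0.2] open 0.0403 q [-0.2  -0.15  2.    0.    1.28 -1.63]
rect [0.0598 0.0904] yaw rel -4.88 front [-0.071  -0.0315] origin(from front) [-0.1128 -0.0279] mid [-0.116  -0.0277] 1385
shift [-0.0814 -0.0637  0.0302] turn [0.0022 0.0027 1.4827]
```

Request:
carry_out([
  {"hand": 43,"x": -0.081,"y": -0.064,"z": 0,"ax": 0,"ay": 0,"az": 1.483},
  {"hand": 43,"x": -0.081,"y": -0.064,"z": 0,"ax": 0,"ay": 0,"az": 1.483},
  {"hand": 43,"x": -0.081,"y": -0.064,"z": 0,"ax": 0,"ay": 0,"az": 1.483},
  {"hand": 43,"x": -0.081,"y": -0.064,"z": 0,"ax": 0,"ay": 0,"az": 1.483},
  {"hand": 43,"x": -0.081,"y": -0.064,"z": 0,"ax": 0,"ay": 0,"az": 1.483},
  {"hand": 43,"x": -0.081,"y": -0.064,"z": 0,"ax": 0,"ay": 0,"az": 1.483},
  {"hand": 43,"x": -0.081,"y": -0.064,"z": 0,"ax": 0,"ay": 0,"az": 1.483},
  {"hand": 43,"x": -0.081,"y": -0.064,"z": 0,"ax": 0,"ay": 0,"az": 1.483},
])

```text
t: 5.0
tool_pos: [0.5313, -0.1139, 0.2726]
orientation: [-2.278, -2.159, 0.002]
force: [-0.3, -0.2, -0.6]
opening: 0.0399
gripper_force: 0.0
```

Request:
carry_out([
  {"hand": 43,"x": 0,"y": 0,"z": 0,"ax": 0,"ay": 0,"az": 0},
  {"hand": 43,"x": 0,"y": 0,"z": 0,"ax": 0,"ay": 0,"az": 0},
])

```text
t: 5.25
tool_pos: [0.5317, -0.114, 0.2737]
orientation: [-2.269, -2.171, 0.001]
force: [0.7, 0.6, 0.1]
opening: 0.0402
gripper_force: 0.0
```

```bash
python3 - <<'E'
from h import *
tip();move([*W2(-.1134,-.092),.009],87.27)
E
```

```text
t 5.25 tip [ 0.5314 -0.1139  0.0877] yaw 87.47 z [-0.002  0.001 -1.   ] F [0.7 0.6 0.1] open 0.0402 q [-0.31  0.08  1.78  0.    1.28 -0.26]
shift [0.     0.0016 0.0787] turn [-0.0016 -0.0004  0.0035]
```

Request:
carry_out([
  {"hand": 43,"x": 0,"y": 0.0016,"z": 0.05,"ax": 0,"ay": 0,"az": 0.0035},
  {"hand": 43,"x": 0,"y": 0.0016,"z": 0.0787,"ax": 0,"ay": 0,"az": 0.0035},
  {"hand": 43,"x": 0,"y": 0.0016,"z": 0.0787,"ax": 0,"ay": 0,"az": 0.0035},
  {"hand": 43,"x": 0.012,"y": 0.0016,"z": 0.0787,"ax": 0,"ay": 0,"az": 0.0035},
  {"hand": 43,"x": 0.02,"y": 0.0016,"z": 0.0787,"ax": 0,"ay": 0,"az": 0.0035},
  {"hand": 43,"x": 0.025,"y": 0.0016,"z": 0.0787,"ax": 0,"ay": 0,"az": 0.0035},
  {"hand": 43,"x": 0.03,"y": 0.0016,"z": 0.0787,"ax": 0,"ay": 0,"az": 0.0035},
  {"hand": 43,"x": 0.035,"y": 0.0016,"z": 0.0787,"ax": 0,"ay": 0,"az": 0.0035},
])

```text
t: 6.25
tool_pos: [0.5356, -0.0791, 0.1966]
orientation: [2.277, 2.163, 0.0]
force: [0.2, -2.1, 1.9]
opening: 0.0401
gripper_force: 1.1
```

Request:
carry_out([
  {"hand": 43,"x": 0.005,"y": 0,"z": 0,"ax": 0,"ay": 0,"az": 0},
  {"hand": 43,"x": 0.01,"y": 0,"z": 0,"ax": 0,"ay": 0,"az": 0},
  {"hand": 43,"x": 0.014,"y": 0,"z": 0,"ax": 0,"ay": 0,"az": 0},
  {"hand": 43,"x": 0.015,"y": 0,"z": 0,"ax": 0,"ay": 0,"az": 0},
  {"hand": 43,"x": 0.015,"y": 0,"z": 0,"ax": 0,"ay": 0,"az": 0},
])

```text
t: 6.88
tool_pos: [0.5359, -0.064, 0.1958]
orientation: [-2.277, -2.163, 0.0]
force: [0.2, 0.4, 0.3]
opening: 0.0403
gripper_force: 0.0
```

```bash
python3 - <<'E'
from h import *
tip();p,W=box();s=read_state();print(G(s['tool_pos'][:2]))
cv2.imwrite('pics/s2.png',cv2.resize(p[130:330,150:420],None,fx=2.5,fy=2.5))
E
```

```text
t 6.88 tip [ 0.5359 -0.0639  0.0098] yaw 87.05 z [-0.001  0.    -1.   ] F [0.2 0.4 0.3] open 0.0403 q [-0.21  0.18  1.84  0.    1.13 -0.16]
rect [0.0897 0.0346] yaw rel 3.29 front [-0.0743  0.0144] origin(from front) [-0.1163  0.012 ] mid [-0.1191  0.0118] 703
[-0.113 -0.042]
```

View pics/s2.png

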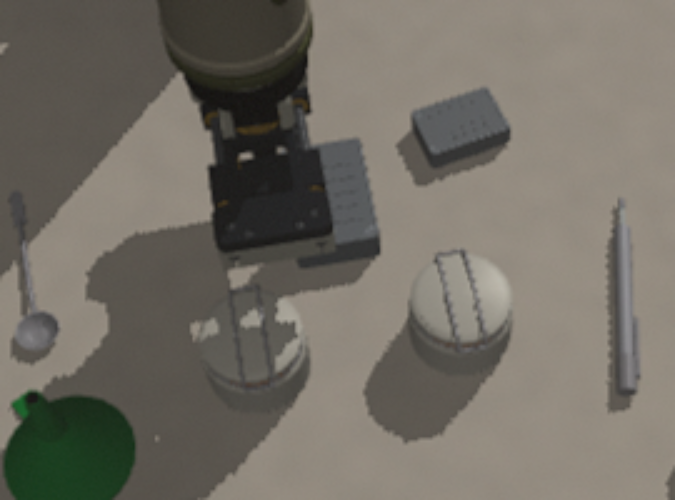

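The right half of the box is hidden by the gripper. Its left edge, around crop (365,190), measures about 0.029 m left of the gap line, so the shift worked. I retreat and measure.

Request:
carry_out([
  {"hand": 43,"x": -0.02,"y": 0,"z": 0,"ax": 0,"ay": 0,"az": 0},
  {"hand": 20,"x": -0.02,"y": 0,"z": -0.05,"ax": 0,"ay": 0,"az": 0},
  {"hand": 20,"x": -0.02,"y": 0.09,"z": -0.08,"ax": 0,"ay": 0,"az": -1.57},
  {"hand": 20,"x": -0.02,"y": 0.09,"z": -0.08,"ax": 0,"ay": 0,"az": -1.57},
  {"hand": 20,"x": 0.042,"y": 0.09,"z": -0.08,"ax": 0,"ay": 0,"az": -1.57},
  {"hand": 20,"x": 0.042,"y": 0.09,"z": -0.08,"ax": 0,"ay": 0,"az": -1.57},
  {"hand": 20,"x": 0.042,"y": 0.09,"z": -0.08,"ax": 0,"ay": 0,"az": -1.57},
  {"hand": 20,"x": 0.042,"y": 0.09,"z": -0.08,"ax": 0,"ay": 0,"az": -1.57},
])

```text
t: 7.92
tool_pos: [0.6281, -0.028, 0.2758]
orientation: [-0.764, -3.047, 0.0]
force: [0.7, 0.2, -0.1]
opening: 0.0184
gripper_force: 0.0
```

Request:
carry_out([
  {"hand": 20,"x": 0,"y": 0,"z": 0,"ax": 0,"ay": 0,"az": -0.4},
  {"hand": 20,"x": 0,"y": 0,"z": 0,"ax": 0,"ay": 0,"az": -0.4},
  {"hand": 20,"x": 0,"y": 0,"z": 0,"ax": 0,"ay": 0,"az": -0.4},
])

```text
t: 8.3
tool_pos: [0.6281, -0.0281, 0.2758]
orientation: [-0.154, -3.137, 0.0]
force: [-0.7, -0.3, -0.0]
opening: 0.018
gripper_force: 0.0
```

```bash
python3 - <<'E'
from h import *
tip();s=read_state();print(G(s['tool_pos'][:2]));p,W=box()
for nm,cy in(('a',.041),('b',-.0955)):
    m=(abs(W[...,0]-.65)<.06)&(abs(W[...,1]-cy)<.05)&(W[...,2]>.05)&(W[...,2]<.07);Q=W[m];print(nm,(Q.min(0)+Q.max(0))/2,np.ptp(Q,axis=0))
E
```

```text
t 8.3 tip [ 0.628  -0.0281  0.0898] yaw 174.39 z [-0. -0. -1.] F [-0.7 -0.3 -0. ] open 0.018 q [-0.13  0.3   1.54 -0.    1.31 -1.6 ]
[-0.0227 -0.0016]
rect [0.021  0.0217] yaw rel -2.13 front [-0.0753  0.002 ] origin(from front) [-0.1172  0.0036] mid [-0.0861  0.0024] 130
a [0.65143731 0.0415288  0.05475324] [0.07023094 0.06574272 0.00947632]
b [ 0.64543395 -0.09662599  0.05463552] [0.06861121 0.06624235 0.00922556]
```

```bash
python3 - <<'E'
from h import *
move([*W2(-.2,0),.07],177.27)
E
```

```text
shift [ 0.1772 -0.0077  0.0199] turn [-0.0001 -0.0004 -0.0515]
```

Request:
carry_out([
  {"hand": 20,"x": 0.177,"y": -0.008,"z": 0,"ax": 0,"ay": 0,"az": -0.05},
  {"hand": 20,"x": 0.177,"y": -0.008,"z": 0,"ax": 0,"ay": 0,"az": -0.05},
  {"hand": 20,"x": 0.177,"y": -0.008,"z": 0,"ax": 0,"ay": 0,"az": -0.05},
  {"hand": 20,"x": 0.177,"y": -0.008,"z": 0.02,"ax": 0,"ay": 0,"az": -0.05},
  {"hand": 20,"x": 0.177,"y": -0.008,"z": 0.02,"ax": 0,"ay": 0,"az": -0.05},
  {"hand": 20,"x": 0.177,"y": -0.008,"z": 0.02,"ax": 0,"ay": 0,"az": -0.05},
])

```text
t: 9.1
tool_pos: [0.4519, -0.018, 0.2568]
orientation: [0.077, 3.14, -0.0]
force: [0.1, -0.4, 0.5]
opening: 0.0185
gripper_force: 0.0
```

```bash
python3 - <<'E'
from h import *
tip();p,W=box()
cv2.imwrite('pics/s3.png',cv2.resize(p[130:330,150:420],None,fx=2.5,fy=2.5))
# gap symmetry and box edges: lateral extents of box top vs jars
P=(W[...,:2]-M);a=P@g;l=P@nn;z=W[...,2]
for lo in(-.15,-.13,-.11,-.09):
    m=(abs(a-lo)<.006)&(abs(l)<.06)&(z>.022)&(z<.031);print(lo,l[m].min().round(4),l[m].max().round(4))
for lo in(-.02,-.01,0,.01,.02):
    m=(abs(a-lo)<.004)&(z>.03)&(z<.07);x=l[m];print('gap',lo,x[(x<0)].max().round(4),x[(x>0)].min().round(4))
E
```

```text
t 9.1 tip [ 0.452  -0.018   0.0708] yaw 177.19 z [ 0.001 -0.    -1.   ] F [ 0.1 -0.4  0.5] open 0.0185 q [-0.15 -0.15  2.05  0.    1.25 -1.67]
rect [0.0597 0.0902] yaw rel -0.43 front [-0.0738 -0.0027] origin(from front) [-0.1158 -0.0024] mid [-0.1189 -0.0024] 1371
-0.15 -0.032 0.0277
-0.13 -0.0321 0.0275
-0.11 -0.0321 0.0273
-0.09 -0.0322 0.027
gap -0.02 -0.0391 0.0371
gap -0.01 -0.035 0.0348
gap 0 -0.0348 0.0348
gap 0.01 -0.0372 0.0367
gap 0.02 -0.0422 0.0418
```

View pics/s3.png

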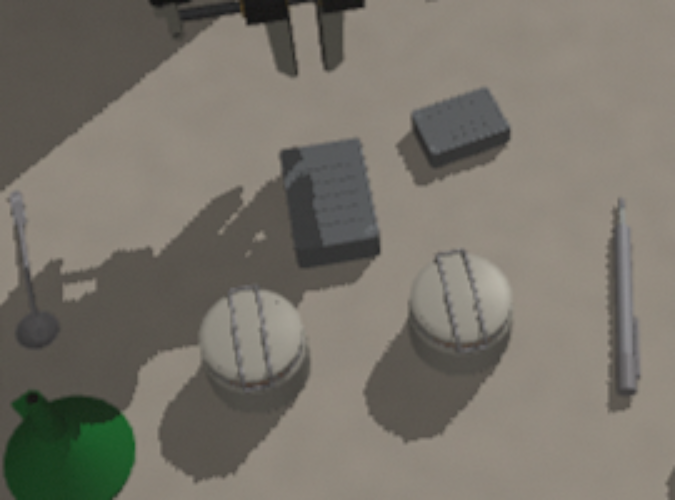

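The box is now 2.4 mm right of the gap line and 0.4° off it. In the crop it spans (290..378, 140..265), facing the gap. I push from behind with a slight leftward drift.

```bash
python3 - <<'E'
from h import *
move([*W2(-.2,-.0024),.009],177.27)
E
```

```text
shift [ 0.0011 -0.0025  0.0619] turn [-0.0001  0.0007 -0.001 ]
```

Request:
carry_out([
  {"hand": 13,"x": 0.001,"y": -0.0025,"z": 0.04,"ax": 0,"ay": 0,"az": 0},
  {"hand": 13,"x": 0.001,"y": -0.0025,"z": 0.062,"ax": 0,"ay": 0,"az": 0},
  {"hand": 13,"x": 0.001,"y": -0.0025,"z": 0.062,"ax": 0,"ay": 0,"az": 0},
  {"hand": 13,"x": -0.015,"y": -0.0025,"z": 0.062,"ax": 0,"ay": 0,"az": 0},
  {"hand": 13,"x": -0.023,"y": -0.0025,"z": 0.062,"ax": 0,"ay": 0,"az": 0},
  {"hand": 13,"x": -0.027,"y": -0.0025,"z": 0.062,"ax": 0,"ay": 0,"az": 0},
  {"hand": 13,"x": -0.031,"y": -0.0025,"z": 0.062,"ax": 0,"ay": 0,"az": 0},
  {"hand": 13,"x": -0.035,"y": -0.0022,"z": 0.062,"ax": 0,"ay": 0,"az": 0},
])

```text
t: 10.15
tool_pos: [0.486, -0.0215, 0.1941]
orientation: [-0.074, -3.14, 0.0]
force: [-1.5, 0.1, 2.0]
opening: 0.0119
gripper_force: 1.1
```

Request:
carry_out([
  {"hand": 13,"x": -0.004,"y": 0.0003,"z": 0,"ax": 0,"ay": 0,"az": 0},
  {"hand": 13,"x": -0.008,"y": 0.0006,"z": 0,"ax": 0,"ay": 0,"az": 0},
  {"hand": 13,"x": -0.012,"y": 0.001,"z": 0,"ax": 0,"ay": 0,"az": 0},
  {"hand": 13,"x": -0.016,"y": 0.0013,"z": 0,"ax": 0,"ay": 0,"az": 0},
  {"hand": 13,"x": -0.02,"y": 0.0016,"z": 0,"ax": 0,"ay": 0,"az": 0},
  {"hand": 13,"x": -0.024,"y": 0.0019,"z": 0,"ax": 0,"ay": 0,"az": 0},
  {"hand": 13,"x": -0.028,"y": 0.0022,"z": 0,"ax": 0,"ay": 0,"az": 0},
  {"hand": 13,"x": -0.03,"y": 0.0023,"z": 0,"ax": 0,"ay": 0,"az": 0},
])

```text
t: 11.15
tool_pos: [0.5164, -0.0206, 0.1941]
orientation: [0.074, 3.141, 0.0]
force: [-2.1, 0.2, 1.9]
opening: 0.0121
gripper_force: 1.1
```

```bash
cat >> h.py <<'E'
def edges(los):
    p,W=box();P=(W[...,:2]-M);a=P@g;l=P@nn;z=W[...,2]
    for lo in los:
        m=(abs(a-lo)<.005)&(abs(l)<.034)&(z>.022)&(z<.030);print(lo,m.sum(),l[m].min().round(4),l[m].max().round(4))
    s=read_state();print('tip gap',G(s['tool_pos'][:2]))
    return p
E
python3 - <<'E'
from h import *
tip();edges([-.1,-.085,-.07,-.055,-.04])
E
```

```text
t 11.15 tip [ 0.5164 -0.0206  0.0081] yaw 177.29 z [ 0.  0. -1.] F [-2.1  0.2  1.9] open 0.0121 q [-0.14  0.12  1.91  0.    1.11 -1.66]
rect [0.06   0.0918] yaw rel -0.26 front [-0.0365  0.0001] origin(from front) [-0.0785  0.0003] mid [-0.0824  0.0003] 1491
-0.1 165 -0.0293 0.0304
-0.085 156 -0.0293 0.0301
-0.07 170 -0.0292 0.0302
-0.055 174 -0.0295 0.0302
-0.04 156 -0.0296 0.0297
tip gap [-0.1345  0.0004]
```

The box is centred and aligned, so I push straight on.

Request:
carry_out([
  {"hand": 13,"x": -0.005,"y": 0,"z": 0,"ax": 0,"ay": 0,"az": 0},
  {"hand": 13,"x": -0.01,"y": 0,"z": 0,"ax": 0,"ay": 0,"az": 0},
  {"hand": 13,"x": -0.015,"y": 0,"z": 0,"ax": 0,"ay": 0,"az": 0},
  {"hand": 13,"x": -0.02,"y": 0,"z": 0,"ax": 0,"ay": 0,"az": 0},
  {"hand": 13,"x": -0.025,"y": 0,"z": 0,"ax": 0,"ay": 0,"az": 0},
  {"hand": 13,"x": -0.03,"y": 0,"z": 0,"ax": 0,"ay": 0,"az": 0},
  {"hand": 13,"x": -0.035,"y": 0,"z": 0,"ax": 0,"ay": 0,"az": 0},
  {"hand": 13,"x": -0.04,"y": 0,"z": 0,"ax": 0,"ay": 0,"az": 0},
])

```text
t: 12.2
tool_pos: [0.5564, -0.0226, 0.1941]
orientation: [-0.074, -3.141, -0.0]
force: [-0.8, -0.0, -0.7]
opening: 0.0119
gripper_force: 0.4
```

```bash
python3 - <<'E'
from h import *
tip();edges([-.065,-.05,-.035,-.02,0])
E
```

```text
t 12.2 tip [ 0.5564 -0.0226  0.0081] yaw 177.29 z [-0.  0. -1.] F [-0.8 -0.  -0.7] open 0.0119 q [-0.13  0.22  1.79  0.    1.13 -1.66]
rect [0.0597 0.0925] yaw rel 0.0 front [0.0038 0.0004] origin(from front) [-0.0382  0.0004] mid [-0.0425  0.0004] 1580
-0.065 173 -0.0294 0.0298
-0.05 179 -0.0295 0.0301
-0.035 183 -0.0291 0.0298
-0.02 180 -0.0294 0.0301
0 160 -0.0287 0.0292
tip gap [-0.094   0.0004]
```

Request:
carry_out([
  {"hand": 13,"x": -0.005,"y": 0,"z": 0,"ax": 0,"ay": 0,"az": 0},
  {"hand": 13,"x": -0.01,"y": 0,"z": 0,"ax": 0,"ay": 0,"az": 0},
  {"hand": 13,"x": -0.015,"y": 0,"z": 0,"ax": 0,"ay": 0,"az": 0},
  {"hand": 13,"x": -0.02,"y": 0,"z": 0,"ax": 0,"ay": 0,"az": 0},
  {"hand": 13,"x": -0.025,"y": 0,"z": 0,"ax": 0,"ay": 0,"az": 0},
  {"hand": 13,"x": -0.03,"y": 0,"z": 0,"ax": 0,"ay": 0,"az": 0},
  {"hand": 13,"x": -0.035,"y": 0,"z": 0,"ax": 0,"ay": 0,"az": 0},
  {"hand": 13,"x": -0.04,"y": 0,"z": 0,"ax": 0,"ay": 0,"az": 0},
])

```text
t: 13.25
tool_pos: [0.5964, -0.0245, 0.1942]
orientation: [0.074, 3.141, -0.0]
force: [-1.5, 0.1, 2.1]
opening: 0.0122
gripper_force: 1.0
```

```bash
python3 - <<'E'
from h import *
tip();edges([-.02,0,.015,.03])
E
```

```text
t 13.25 tip [ 0.5964 -0.0245  0.0082] yaw 177.29 z [ 0. -0. -1.] F [-1.5  0.1  2.1] open 0.0122 q [-0.13  0.32  1.68 -0.    1.15 -1.65]
rect [0.0598 0.0916] yaw rel 0.01 front [0.0434 0.0003] origin(from front) [0.0014 0.0003] mid [-0.0024  0.0003] 1701
-0.02 188 -0.0294 0.0302
0 196 -0.0292 0.0302
0.015 200 -0.0296 0.0301
0.03 206 -0.0293 0.03
tip gap [-0.054   0.0004]
```

Request:
carry_out([
  {"hand": 13,"x": -0.005,"y": 0,"z": 0,"ax": 0,"ay": 0,"az": 0},
  {"hand": 13,"x": -0.01,"y": 0,"z": 0,"ax": 0,"ay": 0,"az": 0},
  {"hand": 13,"x": -0.015,"y": 0,"z": 0,"ax": 0,"ay": 0,"az": 0},
  {"hand": 13,"x": -0.02,"y": 0,"z": 0,"ax": 0,"ay": 0,"az": 0},
  {"hand": 13,"x": -0.025,"y": 0,"z": 0,"ax": 0,"ay": 0,"az": 0},
  {"hand": 13,"x": -0.03,"y": 0,"z": 0,"ax": 0,"ay": 0,"az": 0},
  {"hand": 13,"x": -0.035,"y": 0,"z": 0,"ax": 0,"ay": 0,"az": 0},
  {"hand": 13,"x": -0.04,"y": 0,"z": 0,"ax": 0,"ay": 0,"az": 0},
])

```text
t: 14.3
tool_pos: [0.6363, -0.0264, 0.1941]
orientation: [-0.074, -3.141, -0.0]
force: [-1.1, -0.0, -0.3]
opening: 0.0115
gripper_force: 0.5
```

```bash
python3 - <<'E'
from h import *
tip();box()
E
```

```text
t 14.3 tip [ 0.6363 -0.0264  0.0081] yaw 177.29 z [-0.  0. -1.] F [-1.1 -0.  -0.3] open 0.0115 q [-0.12  0.41  1.55  0.    1.17 -1.65]
rect [0.0599 0.0949] yaw rel 0.01 front [0.0832 0.0004] origin(from front) [0.0412 0.0004] mid [0.0357 0.0004] 1825
```

Request:
carry_out([
  {"hand": 13,"x": -0.005,"y": 0,"z": 0,"ax": 0,"ay": 0,"az": 0},
  {"hand": 13,"x": -0.01,"y": 0,"z": 0,"ax": 0,"ay": 0,"az": 0},
  {"hand": 13,"x": -0.015,"y": 0,"z": 0,"ax": 0,"ay": 0,"az": 0},
  {"hand": 13,"x": -0.02,"y": 0,"z": 0,"ax": 0,"ay": 0,"az": 0},
  {"hand": 13,"x": -0.025,"y": 0,"z": 0,"ax": 0,"ay": 0,"az": 0},
  {"hand": 13,"x": -0.03,"y": 0,"z": 0,"ax": 0,"ay": 0,"az": 0},
  {"hand": 13,"x": -0.035,"y": 0,"z": 0,"ax": 0,"ay": 0,"az": 0},
  {"hand": 13,"x": -0.04,"y": 0,"z": 0,"ax": 0,"ay": 0,"az": 0},
])

```text
t: 15.35
tool_pos: [0.6763, -0.0282, 0.1941]
orientation: [-0.074, -3.141, 0.0]
force: [-1.7, -0.7, 1.1]
opening: 0.0121
gripper_force: 0.8
```

```bash
python3 - <<'E'
from h import *
tip();box()
E
```

```text
t 15.35 tip [ 0.6763 -0.0282  0.0081] yaw 177.29 z [-0. -0. -1.] F [-1.7 -0.7  1.1] open 0.0121 q [-0.12  0.51  1.43 -0.    1.21 -1.64]
rect [0.0599 0.0784] yaw rel 0.1 front [0.1104 0.0005] origin(from front) [0.0684 0.0004] mid [0.0712 0.0004] 1626
```

Request:
carry_out([
  {"hand": 13,"x": -0.005,"y": 0,"z": 0,"ax": 0,"ay": 0,"az": 0},
  {"hand": 13,"x": -0.01,"y": 0,"z": 0,"ax": 0,"ay": 0,"az": 0},
  {"hand": 13,"x": -0.015,"y": 0,"z": 0,"ax": 0,"ay": 0,"az": 0},
  {"hand": 13,"x": -0.019,"y": 0,"z": 0,"ax": 0,"ay": 0,"az": 0},
  {"hand": 13,"x": -0.021,"y": 0,"z": 0,"ax": 0,"ay": 0,"az": 0},
  {"hand": 13,"x": -0.021,"y": 0,"z": 0,"ax": 0,"ay": 0,"az": 0},
  {"hand": 13,"x": -0.006,"y": 0,"z": 0,"ax": 0,"ay": 0,"az": 0},
  {"hand": 13,"x": -0.006,"y": 0,"z": 0,"ax": 0,"ay": 0,"az": 0},
])

```text
t: 16.4
tool_pos: [0.6814, -0.0285, 0.1939]
orientation: [-0.074, -3.14, -0.0]
force: [1.0, -0.5, -0.2]
opening: 0.0119
gripper_force: 0.0
```

Request:
carry_out([
  {"hand": 13,"x": 0,"y": 0,"z": -0.05,"ax": 0,"ay": 0,"az": 0},
  {"hand": 13,"x": 0,"y": 0,"z": -0.1,"ax": 0,"ay": 0,"az": 0},
  {"hand": 13,"x": 0.06,"y": 0,"z": -0.1,"ax": 0,"ay": 0,"az": 0},
  {"hand": 13,"x": 0.12,"y": 0,"z": -0.1,"ax": 0,"ay": 0,"az": 0},
  {"hand": 13,"x": 0.18,"y": 0,"z": -0.1,"ax": 0,"ay": 0,"az": 0},
  {"hand": 13,"x": 0.2,"y": 0,"z": -0.1,"ax": 0,"ay": 0,"az": 0},
  {"hand": 13,"x": 0.2,"y": 0,"z": -0.1,"ax": 0,"ay": 0,"az": 0},
])

```text
t: 17.27
tool_pos: [0.4816, -0.019, 0.2946]
orientation: [0.074, 3.139, -0.0]
force: [1.1, 0.2, 0.2]
opening: 0.0121
gripper_force: 0.0
```

```bash
sed -i 's/-.60)<.16/-.65)<.2/' h.py; python3 - <<'E'
from h import *
tip();p,W=box();cv2.imwrite('pics/s4.png',p)
p,W=look();P=W[...,:2]-M;a=P@g;l=P@nn;z=W[...,2]
m=(abs(l)<.04)&(a>.03)&(a<.2)&(z>.02)&(z<.032);c=boxrect(W[m]);print('top',c,G(c[0]))
E
```

```text
t 17.27 tip [ 0.4819 -0.019   0.1086] yaw 177.29 z [ 0.001 -0.    -1.   ] F [1.1 0.2 0.2] open 0.0121 q [-0.15 -0.11  1.94  0.    1.32 -1.67]
rect [0.0599 0.0891] yaw rel 0.03 front [0.1441 0.0004] origin(from front) [0.1021 0.0003] mid [0.0996 0.0003] 1990
top (array([ 0.7519, -0.0319]), array([0.06  , 0.0893]), 87.36830139160156) [0.1012 0.0004]
```

View pics/s4.png

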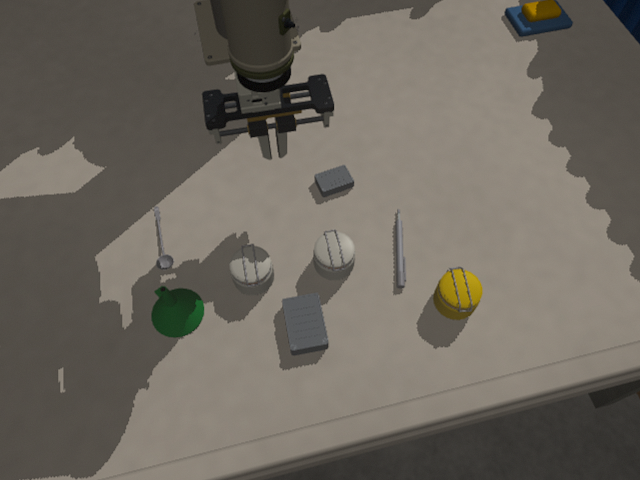

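The picture shows the box at (305,323), fully behind the two white jars, with its rear face about 56 mm past the jar line. The tray is shut, the bystanders have not moved and the arm is clear.

```bash
python3 -c "
from plant import robot
print(robot.close_job())"
```

```text
the job is handed in; nothing more can be done
None
```

I pushed the pill box's tray shut and slid the box through the gap. By camera it lies behind the jars, centred to under 1 mm and aligned to within about 0.1°, its rear face about 56 mm past the jar line, and I have handed the job in (no verdict was shown).

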